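# Weigh a lever arm with a hidden counterweight on a narrow dial-scale saddle

### The arm

A 6-joint arm with a two-finger parallel gripper is mounted at the origin on the work surface. World frame = base frame: x ahead of the robot, y to its left, z up, the work surface at z = 0. Lengths are in mm, angles in rad, forces in N, time in s.
With the tool pointing down it reaches from about 325 to 850 mm from the base axis. Payload 15.5 kg.
Tool frame: the origin (TCP) lies midway between the tips of the shut fingers; the grasp point (between the pads) lies robot.tcp_to_grasp behind it (robot.tcp_to_grasp is the distance from the TCP to the grasp point, in mm); z points along the fingers, y is the line along which they close (so a half turn about z gives the same grasp; the last joint's range is limited). The gripper opens to 91 mm and grips with 3 to 60 N. Pads are 32 mm wide; open, the fingers measure 118 mm over their backs; the gripper's body (76 mm by 178 mm) begins 60 mm behind the grasp point.
Start: joints at [-1.234, 0.494, 1.345, -0, 1.302, -0.096], TCP at [261.568, -567.634, 213.915] pointing down, gripper open.
Joint ranges: [-2.91, 2.91], [-0.82, 2.16], [0.22, 2.67], [-1.22, 4.37], [0.12, 2.79], [-3.08, 3.08]. Speed limits (rad/s): [1.89, 1.89, 2.57, 3.01, 3.01, 3.01].

### API

Orientations are given as a rotation vector (axis times angle).
In Python, from bench import robot gives the robot as it stands. The module is installed in compiled form; this text tells all that it offers.
- The arm moves only by the tool arm_command, never from a script. Its argument "commands" is a list of rows, each an object of numbers: "jaw": the gripper's target within -1 to 1 (fully open at 1, half-way at 0, shut at -1); "tx", "ty", "tz": the shift along the tool's x, y, z in m; "ax", "ay", "az": the turn, a rotation vector about the tool's x, y, z in degrees. A call has 1 to 12 rows; each row is the pose to reach, as a shift and turn from the pose commanded when the call began, along the tool's axes at that moment; what a row does not reach only later rows make up. A row lasts 1/8 s, in which the tool goes at most 62.5 mm and 10.7 degrees, less where a joint would pass 70% of its speed; a pose out of reach is approached as far as the arm can. A call with a gripper value outside its range is refused whole. The fingers move at their own pace and stop on an object; "newtons" is the grip in N (left out, the last holds). Time passes only in rows, so rows that repeat a pose let the fingers close. It gives the time, the measured TCP pose, the force, the opening and the grip force at its end, in the units of the state.
- robot.get_state(): the state, without advancing time (a new reading comes with each control period).
- robot.read_camera(name): name is "scene" or "top" or "wrist"; returns a dict with "pixels" (480x640x3 uint8, red, green, blue), "mtx" (3x3 intrinsics, pixels), "R" (3x3) and "t" (3): a world point X has camera coordinates R X + t. Camera axes: x right, y down, z forward; pixel columns grow to the right and rows downward; lengths in mm; the calibration is good to about 2 mm. A picture is of the moment at which its call begins. There is no depth.
- robot.close_job(): hands the job in; it is judged then, once.
The state is a dict: "t": time; "qpos": joint angles; "qd": joint speeds; "joint_efforts": joint torques, N m; "position": TCP position; "eef_rot": TCP orientation; "wrist_force": force on the tool from outside, world axes, zero at the start; "torque": the same for the moment, N m; "grip_width": finger opening in mm; "gripper_force": force on a finger pad.
Only numpy, scipy, OpenCV 4.12 (cv2) and the standard library are available. Lean on these libraries where they do the work, as an engineer would, in place of code of your own. Each camera call takes 0.05 s, during which the arm holds its last target. There are 200 camera calls.

### The job

Weigh the aluminium lever arm, which has a counterweight stuck somewhere out of sight inside it: lift it just a little at trial points to find where it balances, never letting it tip noticeably. Then carry it level to the dial scale, lower it gently across the narrow (short) way of the saddle, pointing the way the dial faces, without overloading the scale, and leave it balanced there, level and at rest on the saddle alone. Do not disturb the tape ring, the tin or the carton.

Things in the scene. Friction and masses are not known exactly. Their poses are not given: they have to be found in the camera images.
- bar: lever arm: closed aluminium tube, black cap on each end, ends alike, 400 mm long (x), 30 wide (y), 50 tall (z), lying 30 mm side down. Origin: middle of its underside. A counterweight stuck inside puts the balance point, unseen, up to 105 mm either side of the middle along x; 0.6 to 0.9 kg in all. Grip it across the 30 mm, in the upper half, so the fingertips stay above its underside
- scale: white dial scale fixed on the table, 130 x 120 mm foot, housing 120 x 110 mm and 100 mm high; a stem rises from the middle of its top and carries the saddle. Origin: middle of its underside, z up; the dial is on its +x side
- saddle_top (a point): centre of the top of the saddle, a flat rimless rubber-topped block 20 mm (along the scale's x) by 44 mm (its y), 12 mm thick, 150 mm above the table unloaded; axes as the scale's. The arm laid along the scale's x stays up only if its balance point is within 10 mm of this point
- saddle (a joint): how far the saddle is pressed down, m: 0 unloaded; it is a spring that sinks 1 mm for about 1.5 N. Weighing the arm presses it about 4 to 6 mm; more than 12 mm (about 18 N) overloads the scale; the stop is at 16 mm
- tape: bystander: loose cardboard ring (tape core), 100 mm across, 48 mm high, origin at the middle of its underside
- tin: bystander: loose can, 74 mm across, 105 mm high, origin at the middle of its underside
- carton: bystander: loose small cardboard carton, 70 x 90 x 55 mm high, origin at the middle of its underside
Things that resemble listed ones, but are neither listed nor needed, are in the scene too. Leave any blue or red look-alike of the scale alone.

How it is judged:
By the outcome, as a careful person would: the job done as asked, in the order asked, and still so for the second after the job is handed in, with the robot touching nothing.
It also fails if it takes over 58 s, if anything falls off the work surface, if the arm or the gripper's body presses on something with over 40 N, if the wrist force passes 120 N, or if a joint passes its speed limit or range.

## Working session

There is one attempt and no reset: what is moved stays moved. The work goes in short steps, Python scripts to look and compute and a tool call to move; the robot and the scene stay as the last step left them, time stands still between calls to the robot, and variables do not carry over. Pictures are saved under pics/ and viewed, at most 10 in all, crops included, and the job is handed in when it is done.

Besides the shell and the picture viewer there is one more tool, called after "Emit:" as name(argument=value, ...) on one line, values as JSON. arm_command: Moves the arm, as the interface text tells. Its arguments: {"type":"object","properties":{"commands":{"type":"array"},"newtons":{"type":"number"}},"required":["commands"]}

```bash
mkdir -p pics; python3 - <<'E'
from bench import robot
import cv2,pickle
d={}
for n in("scene","top"):
    d[n]=robot.read_camera(n); cv2.imwrite(f"pics/{n}.png",d[n]["pixels"][:,:,::-1]); print(n,d[n]["mtx"],d[n]["R"],d[n]["t"])
pickle.dump(d,open("cam.pkl","wb"))
print(robot.get_state(),robot.tcp_to_grasp)
E
```

```text
scene [[447.27081959   0.         318.28208587]
 [  0.         447.27081959 245.14421713]
 [  0.           0.           1.        ]] [[ 0.53258465  0.84626565 -0.01371277]
 [ 0.72804132 -0.46632424 -0.50249134]
 [-0.43163576  0.25763571 -0.86447349]] [-286.81271472 -366.3083617  1502.15814007]
top [[475.44490103   0.         321.16817136]
 [  0.         475.44490103 233.9686821 ]
 [  0.           0.           1.        ]] [[ 9.60478486e-04 -9.99974401e-01  7.09045465e-03]
 [-9.95597040e-01 -1.62082615e-03 -9.37224980e-02]
 [ 9.37315912e-02 -6.96921722e-03 -9.95573111e-01]] [  -8.83280395  597.74618894 1423.76087731]
{'t': 0.1, 'qpos': array([-1.23451488e+00,  4.94124994e-01,  1.34608209e+00, -9.69243233e-07,
        1.30248605e+00, -9.55147851e-02]), 'qd': array([-7.68218973e-04, -1.33791368e-03, -3.21149255e-03, -3.70681978e-04,
        8.47836965e-05, -1.84826556e-03]), 'joint_efforts': array([ 2.56720101e-03, -8.80240130e+01, -3.82541084e+01,  7.11163902e-02,
        4.82083589e-02, -1.23340953e-05]), 'position': array([ 261.44384049, -567.30935999,  213.39105436]), 'eef_rot': array([-3.06759152e+00, -6.72773370e-01,  2.08981172e-04]), 'wrist_force': array([-0.23854509,  0.26238102, -0.00345213]), 'torque': array([ 0.00243609, -0.04558368, -0.03465053]), 'gripper_force': 0.0, 'grip_width': 90.76782049505758} 18.8
```

View pics/scene.png

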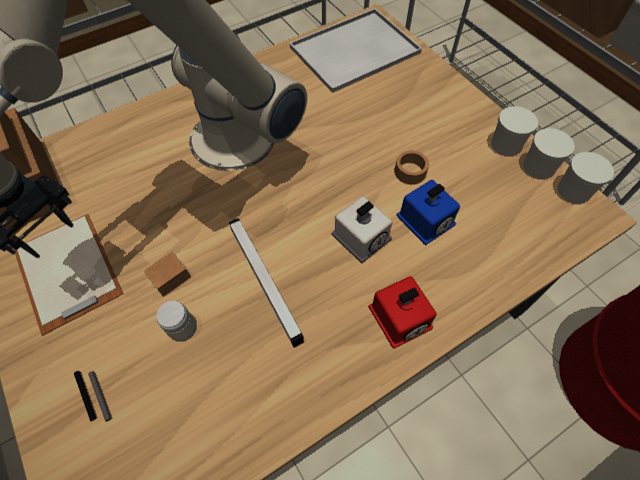

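View pics/top.png

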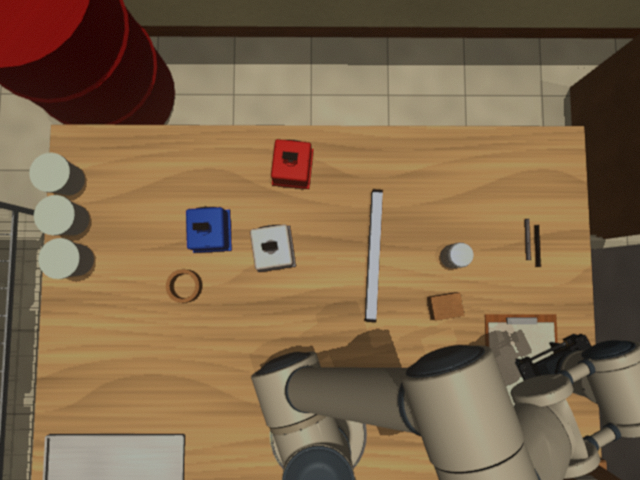

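The scene camera shows three scales: white (363,230), blue (430,210) and red (403,310). The top camera shows them at (272,247), (208,229) and (292,163). White fits the description; blue and red are the look-alikes. The bar runs from top (377,192) to (371,320). The tape is at top (184,286), the tin at (458,255) and the carton at (446,306).

```bash
cat > h.py <<'E'
import numpy as np,cv2
def ray(c,px):
    d=c["R"].T@np.linalg.solve(c["mtx"],[px[0],px[1],1]); return -c["R"].T@c["t"],d
def onz(c,px,z):
    o,d=ray(c,px); return o+d*(z-o[2])/d[2]
def proj(c,X):
    p=c["mtx"]@(c["R"]@np.asarray(X,float)+c["t"]); return p[:2]/p[2]
def tri(c1,p1,c2,p2):
    A=np.zeros((3,3));b=np.zeros(3)
    for c,p in((c1,p1),(c2,p2)):
        o,d=ray(c,p);d/=np.linalg.norm(d);M=np.eye(3)-np.outer(d,d);A+=M;b+=M@o
    return np.linalg.solve(A,b)
E
python3 - <<'E'
import pickle,cv2,numpy as np
from h import *
d=pickle.load(open("cam.pkl","rb"))
rois={"top":{"bar":(355,180,395,330),"scale":(245,215,300,278)},"scene":{"bar":(222,210,312,352),"scale":(325,190,400,266)}}
for n in rois:
    im=d[n]["pixels"];hsv=cv2.cvtColor(im,cv2.COLOR_RGB2HSV)
    for k,(x0,y0,x1,y1) in rois[n].items():
        sub=hsv[y0:y1,x0:x1]
        for nm,m in(("white",(sub[...,1]<60)&(sub[...,2]>120)),("dark",sub[...,2]<50)):
            cs,_=cv2.findContours(m.astype(np.uint8),0,1)
            for c in cs:
                if cv2.contourArea(c)<12: continue
                r=cv2.minAreaRect(c); bx=cv2.boxPoints(r)+[x0,y0]
                print(n,k,nm,cv2.contourArea(c),np.round(bx,1).tolist())
a=cv2.resize(d["scene"]["pixels"][185:270,320:400],None,fx=5,fy=5,interpolation=2)
b=cv2.resize(d["top"]["pixels"][212:282,242:306],None,fx=6,fy=6,interpolation=2)
h=430;o=np.zeros((h,800,3),np.uint8);o[:425,:400]=a;o[:420,400:784]=b
cv2.imwrite("pics/crop.png",o[:,:,::-1])
E
```

```text
top bar white 1125.5 [[365.8, 317.9], [372.3, 191.5], [382.5, 192.0], [375.9, 318.5]]
top scale white 1399.0 [[249.5, 229.1], [286.0, 223.6], [292.0, 263.6], [255.5, 269.1]]
top scale dark 78.5 [[262.0, 242.0], [276.0, 242.0], [276.0, 249.0], [262.0, 249.0]]
scene bar white 1322.5 [[230.0, 224.5], [240.5, 218.9], [301.0, 332.3], [290.5, 337.9]]
scene bar dark 90.5 [[289.4, 338.8], [300.6, 333.2], [304.6, 341.2], [293.4, 346.8]]
scene scale white 1058.0 [[335.0, 216.0], [360.5, 190.5], [391.5, 221.5], [366.0, 247.0]]
scene scale dark 58.0 [[361.0, 248.2], [384.8, 229.2], [391.8, 238.0], [368.0, 257.0]]
scene scale dark 164.0 [[352.1, 213.2], [368.8, 200.7], [376.0, 210.3], [359.3, 222.8]]
```

View pics/crop.png

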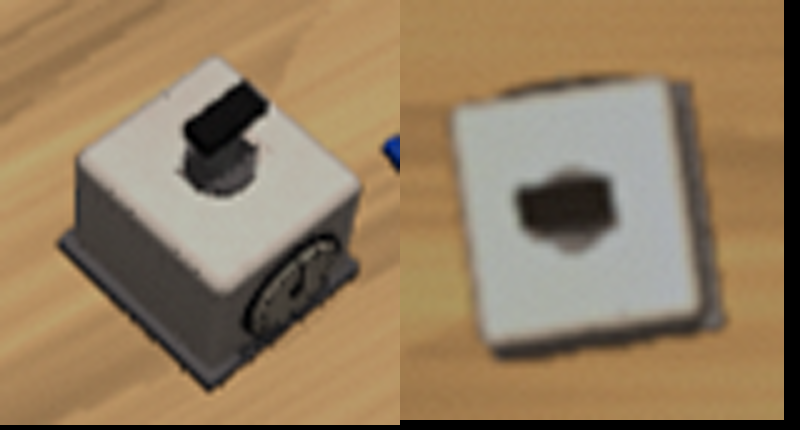

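The crop confirms the white scale. Its housing is white, the dial is at scene (378,243), facing away from the robot (about +x), and the saddle is at top (269,246). The saddle's long side runs across that direction.

```bash
python3 - <<'E'
import pickle
from h import *
d=pickle.load(open("cam.pkl","rb"));T,S=d["top"],d["scene"]
def ct(x,y):return (242+(x-400)/6-.4,212+y/6-.4)
def cs(x,y):return (320+x/5-.4,185+y/5-.4)
H=np.array([onz(T,ct(*p),100) for p in((452,107),(668,80),(700,312),(487,343))])
print("housing top",H.round(0)[:,:2].tolist(),"c",H.mean(0).round(1))
ex=(H[0]+H[1]-H[2]-H[3])/2;ey=(H[0]+H[3]-H[1]-H[2])/2
print(np.linalg.norm(ex),np.linalg.norm(ey),"yaw",np.degrees([np.arctan2(ex[1],ex[0]),np.arctan2(-ey[0],ey[1])]))
H=np.array([onz(S,cs(*p),100) for p in((80,155),(215,57),(360,185),(222,293))])
print("housing scene",H.round(0)[:,:2].tolist(),"c",H.mean(0).round(1))
a=H[2]-H[1];b=H[3]-H[0];e=(a+b)/2;f=(H[0]-H[1]+H[3]-H[2])/2;print(e,f)
print("yaw",np.degrees([np.arctan2(e[1],e[0]),np.arctan2(f[1],f[0])]))
# saddle top face in both
P=np.array([onz(T,ct(*p),150) for p in((516,190),(610,178),(616,225),(524,234))]);print("sad top",P.round(0)[:,:2].tolist(),P.mean(0))
P=np.array([onz(S,cs(*p),150) for p in((183,127),(245,82),(268,100),(205,147))]);print("sad scene",P.round(0)[:,:2].tolist(),P.mean(0))
# bar
w=np.array([onz(T,p,50) for p in((365.8,317.9),(372.3,191.5),(382.5,192.0),(375.9,318.5))]);print("bar",w.round(1)[:,:2].tolist(),w.mean(0))
v=w[1]+w[2]-w[0]-w[3];print(np.linalg.norm(v)/2,np.degrees(np.arctan2(v[1],v[0])))
w=np.array([onz(S,p,50) for p in((230.0,224.5),(240.5,218.9),(301.0,332.3),(290.5,337.9))]);print("bar s",w.round(1)[:,:2].tolist(),w.mean(0))
v=w[2]+w[3]-w[0]-w[1];print(np.linalg.norm(v)/2,np.degrees(np.arctan2(v[1],v[0])))
for n,p,z in(("tape",(184,286),48),("tin",(458,255),105),("carton",(446,306),55),("blue",(208,229),100),("red",(291,163),100)):print(n,onz(T,p,z).round())
for x in("sx",):
  for im,r in((T,(355,180,395,330)),(S,(222,210,312,352))):
    h=cv2.cvtColor(im["pixels"],cv2.COLOR_RGB2HSV)[r[1]:r[3],r[0]:r[2]];m=(h[...,2]<75).astype(np.uint8)
    for c in cv2.findContours(m,0,1)[0]:
      if cv2.contourArea(c)>8:print(cv2.contourArea(c),(cv2.boxPoints(cv2.minAreaRect(c))+[r[0],r[1]]).round(1).tolist())
E
```

```text
housing top [[604.0, 198.0], [617.0, 94.0], [505.0, 78.0], [490.0, 180.0]] c [554.  137.3 100. ]
114.3182856418949 104.14546677458817 yaw [8.7364547  7.80781741]
housing scene [[510.0, 75.0], [496.0, 174.0], [608.0, 191.0], [623.0, 90.0]] c [559.1 132.7 100. ]
[112.27632503  15.70754317   0.        ] [  14.71960183 -100.27184202    0.        ]
yaw [  7.96403357 -81.64880036]
sad top [[560.0, 161.0], [566.0, 117.0], [544.0, 114.0], [539.0, 157.0]] [552.20731715 137.1946446  150.        ]
sad scene [[552.0, 110.0], [546.0, 154.0], [562.0, 158.0], [568.0, 113.0]] [557.03280913 133.78385053 150.        ]
bar [[346.4, -140.3], [725.4, -163.0], [724.0, -194.0], [344.6, -170.2]] [ 535.08729348 -166.84710898   50.        ]
379.91649375150695 -3.5084551340866756
bar s [[346.5, -173.3], [345.6, -139.5], [725.6, -167.3], [724.0, -196.4]] [ 535.43284442 -169.12076822   50.        ]
379.63652630812055 -3.8362627101956956
tape [440. 400.  48.]
tin [ 530. -402.  105.]
carton [ 382. -378.   55.]
blue [605. 321. 100.]
red [801.  81. 100.]
13.5 [[364.1, 320.1], [365.0, 317.0], [375.3, 320.1], [374.3, 323.2]]
9.5 [[372.0, 191.0], [372.0, 189.0], [381.0, 189.0], [381.0, 191.0]]
106.0 [[270.5, 304.3], [282.2, 298.0], [305.3, 341.0], [293.7, 347.3]]
18.0 [[228.4, 221.8], [237.2, 217.4], [238.4, 219.8], [229.6, 224.2]]
```

```bash
cat > go.py <<'E'
import sys,numpy as np
from bench import robot
from scipy.spatial.transform import Rotation as R
s=robot.get_state();p=s["position"];r=R.from_rotvec(s["eef_rot"]);M=r.as_matrix()
x,y,z,yaw=map(float,sys.argv[1:5]);c,q=np.cos(np.radians(yaw)),np.sin(np.radians(yaw))
G=np.array([[c,q,0],[q,-c,0],[0,0,-1]])
print("t",s["t"],"pos",p.round(1),"yaw",np.degrees(np.arctan2(M[1,0],M[0,0])).round(2),"tilt z",M[:,2].round(4))
print("shift m",(M.T@([x,y,z]-p)/1000).round(4),"turn deg",np.degrees(R.from_matrix(M.T@G).as_rotvec()).round(2))
print("F",s["wrist_force"].round(2),"T",s["torque"].round(3),"grip",s["gripper_force"],s["grip_width"])
E
python3 go.py 535 -168 110 -3.7
```

```text
t 0.1 pos [ 261.4 -567.3  213.4] yaw 24.74 tilt z [-4.e-04  1.e-03 -1.e+00]
shift m [ 0.4155 -0.2481  0.1037] turn deg [-6.000e-02  1.000e-02  2.844e+01]
F [-0.24  0.26 -0.  ] T [ 0.002 -0.046 -0.035] grip 0.0 90.76782049505758
```

Emit:
arm_command(commands=[{"tx": 0.05,"ty": -0.03,"tz": 0,"az": 5,"jaw": 1},{"tx": 0.1,"ty": -0.06,"tz": 0,"az": 10,"jaw": 1},{"tx": 0.15,"ty": -0.09,"tz": 0,"az": 15,"jaw": 1},{"tx": 0.2,"ty": -0.12,"tz": 0,"az": 20,"jaw": 1},{"tx": 0.25,"ty": -0.15,"tz": 0,"az": 25,"jaw": 1},{"tx": 0.3,"ty": -0.18,"tz": 0,"az": 28.4,"jaw": 1},{"tx": 0.35,"ty": -0.21,"tz": 0.03,"az": 28.4,"jaw": 1},{"tx": 0.39,"ty": -0.235,"tz": 0.065,"az": 28.4,"jaw": 1},{"tx": 0.415,"ty": -0.248,"tz": 0.1,"az": 28.4,"jaw": 1},{"tx": 0.415,"ty": -0.248,"tz": 0.103,"az": 28.4,"jaw": 1},{"tx": 0.415,"ty": -0.248,"tz": 0.103,"az": 28.4,"jaw": 1}])

```text
invalid input
```

```bash
python3 - <<'E'
from bench import robot
import cv2,pickle
w=robot.read_camera("wrist");cv2.imwrite("pics/w1.png",w["pixels"][:,:,::-1]);pickle.dump(w,open("w1.pkl","wb"))
E
python3 go.py 535 -168 20 -3.7
```

```text
t 0.15 pos [ 261.5 -567.4  213.5] yaw 24.74 tilt z [-3.e-04  8.e-04 -1.e+00]
shift m [ 0.4155 -0.2481  0.1937] turn deg [-5.000e-02  1.000e-02  2.844e+01]
F [ 0.57  0.54 -0.14] T [ 0.045 -0.048  0.024] grip 0.0 91.26786134877175
```

View pics/w1.png

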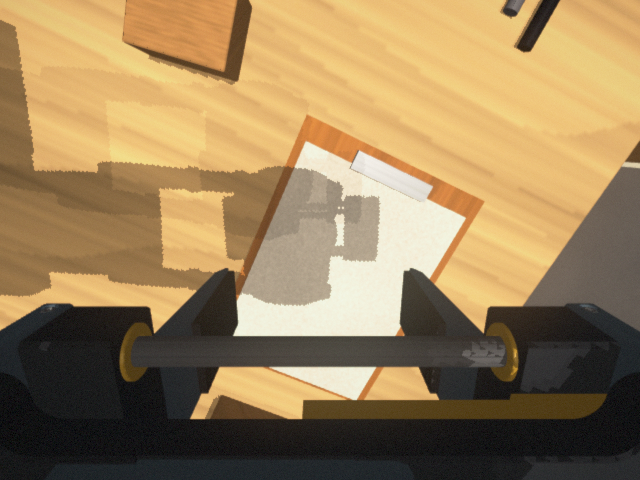

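The move was refused as "invalid input", so the arm hasn't moved. The picture still shows the clipboard and the carton at upper left. I'll resend it with every key in each row.

Emit:
arm_command(commands=[{"tx": 0.05,"ty": -0.03,"tz": 0.0,"ax": 0,"ay": 0,"az": 5,"jaw": 1},{"tx": 0.1,"ty": -0.06,"tz": 0,"ax": 0,"ay": 0,"az": 10,"jaw": 1},{"tx": 0.15,"ty": -0.09,"tz": 0,"ax": 0,"ay": 0,"az": 15,"jaw": 1},{"tx": 0.2,"ty": -0.12,"tz": 0,"ax": 0,"ay": 0,"az": 20,"jaw": 1},{"tx": 0.25,"ty": -0.15,"tz": 0,"ax": 0,"ay": 0,"az": 25,"jaw": 1},{"tx": 0.3,"ty": -0.18,"tz": 0,"ax": 0,"ay": 0,"az": 28.4,"jaw": 1},{"tx": 0.35,"ty": -0.21,"tz": 0.03,"ax": 0,"ay": 0,"az": 28.4,"jaw": 1},{"tx": 0.39,"ty": -0.235,"tz": 0.065,"ax": 0,"ay": 0,"az": 28.4,"jaw": 1},{"tx": 0.415,"ty": -0.248,"tz": 0.1,"ax": 0,"ay": 0,"az": 28.4,"jaw": 1},{"tx": 0.415,"ty": -0.248,"tz": 0.103,"ax": 0,"ay": 0,"az": 28.4,"jaw": 1},{"tx": 0.415,"ty": -0.248,"tz": 0.103,"ax": 0,"ay": 0,"az": 28.4,"jaw": 1}], newtons=40)

```text
t: 1.52
position: [534.5, -169.1, 111.1]
eef_rot: [3.14, -0.1, -0.001]
wrist_force: [0.3, -0.9, 1.0]
grip_width: 91.7
gripper_force: 0.0
```

```bash
python3 - <<'E'
from bench import robot
import cv2,pickle
w=robot.read_camera("wrist");cv2.imwrite("pics/w2.png",w["pixels"][:,:,::-1]);pickle.dump(w,open("w2.pkl","wb"))
E
python3 go.py 535 -168 20 -3.7
```

```text
t 1.575 pos [ 534.7 -169.5  111.7] yaw -3.69 tilt z [ 7.e-04 -4.e-04 -1.e+00]
shift m [ 0.0001 -0.0016  0.0917] turn deg [ 0.02 -0.04  0.01]
F [ 0.21 -0.39  0.64] T [ 0.077 -0.02   0.02 ] grip 0.0 91.32561358431705
```

View pics/w2.png

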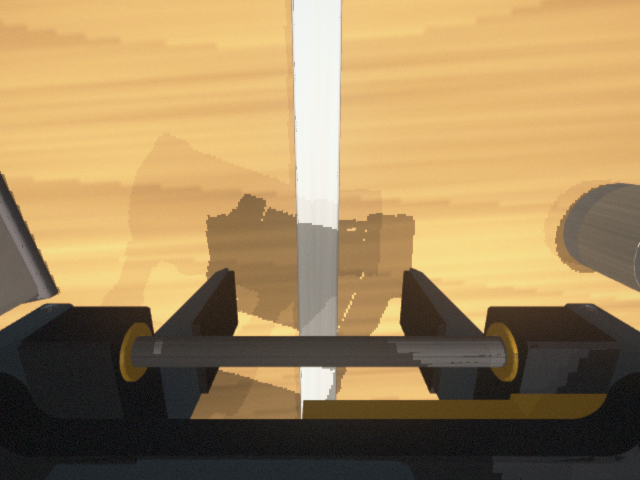

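The bar (columns 295-340) runs parallel to the fingers and sits centred between them at about column 319. I'll descend and close.

Emit:
arm_command(commands=[{"tx": 0,"ty": 0,"tz": 0.045,"ax": 0,"ay": 0,"az": 0,"jaw": 1},{"tx": 0,"ty": 0,"tz": 0.08,"ax": 0,"ay": 0,"az": 0,"jaw": 1},{"tx": 0,"ty": 0,"tz": 0.091,"ax": 0,"ay": 0,"az": 0,"jaw": 1},{"tx": 0,"ty": 0,"tz": 0.091,"ax": 0,"ay": 0,"az": 0,"jaw": 0},{"tx": 0,"ty": 0,"tz": 0.091,"ax": 0,"ay": 0,"az": 0,"jaw": -0.3},{"tx": 0,"ty": 0,"tz": 0.091,"ax": 0,"ay": 0,"az": 0,"jaw": -1},{"tx": 0,"ty": 0,"tz": 0.091,"ax": 0,"ay": 0,"az": 0,"jaw": -1},{"tx": 0,"ty": 0,"tz": 0.091,"ax": 0,"ay": 0,"az": 0,"jaw": -1},{"tx": 0,"ty": 0,"tz": 0.091,"ax": 0,"ay": 0,"az": 0,"jaw": -1},{"tx": 0,"ty": 0,"tz": 0.091,"ax": 0,"ay": 0,"az": 0,"jaw": -1},{"tx": 0,"ty": 0,"tz": 0.091,"ax": 0,"ay": 0,"az": 0,"jaw": -1}], newtons=60)

```text
t: 2.95
position: [534.6, -168.6, 19.9]
eef_rot: [-3.14, 0.1, 0.0]
wrist_force: [-0.2, 0.7, 2.2]
grip_width: 29.9
gripper_force: 60.0
```

```bash
cat > avg.py <<'E'
import numpy as np
from bench import robot
a=[]
for i in range(8):
    robot.read_camera("top");s=robot.get_state();a.append([*s["wrist_force"],*s["torque"],*s["position"],s["grip_width"],s["gripper_force"],*np.degrees(s["eef_rot"])])
a=np.array(a);print(s["t"],a.mean(0).round(3).tolist(),"sd",a.std(0)[:6].round(3))
E
python3 avg.py
```

```text
3.35 [0.032, 1.864, 2.51, 0.331, 0.064, 0.206, 534.675, -168.648, 19.935, 29.728, 59.992, -179.904, 5.742, 0.004] sd [0.308 0.473 0.416 0.057 0.019 0.032]
```

Emit:
arm_command(commands=[{"tx": 0,"ty": 0,"tz": -0.001,"ax": 0,"ay": 0,"az": 0,"jaw": -1},{"tx": 0,"ty": 0,"tz": -0.002,"ax": 0,"ay": 0,"az": 0,"jaw": -1},{"tx": 0,"ty": 0,"tz": -0.002,"ax": 0,"ay": 0,"az": 0,"jaw": -1},{"tx": 0,"ty": 0,"tz": -0.002,"ax": 0,"ay": 0,"az": 0,"jaw": -1}])

```text
t: 3.85
position: [534.5, -168.7, 21.7]
eef_rot: [-3.14, 0.1, 0.001]
wrist_force: [0.1, -0.1, -8.8]
grip_width: 29.9
gripper_force: 60.0
```

```bash
python3 avg.py
```

```text
4.25 [0.016, -0.222, -7.719, 0.07, 0.626, -0.021, 534.63, -168.696, 21.87, 29.652, 59.99, -179.905, 5.749, 0.012] sd [0.512 0.458 0.347 0.029 0.033 0.021]
```

It weighs about 7.7-8 N, and the moment puts the balance point about +78 mm along tool x from here. I'll set it down and regrip there.

Emit:
arm_command(commands=[{"tx": 0,"ty": 0,"tz": 0.001,"ax": 0,"ay": 0,"az": 0,"jaw": -1},{"tx": 0,"ty": 0,"tz": 0.002,"ax": 0,"ay": 0,"az": 0,"jaw": -1},{"tx": 0,"ty": 0,"tz": 0.002,"ax": 0,"ay": 0,"az": 0,"jaw": 0.1},{"tx": 0,"ty": 0,"tz": 0.002,"ax": 0,"ay": 0,"az": 0,"jaw": 0.1},{"tx": 0,"ty": 0,"tz": 0.002,"ax": 0,"ay": 0,"az": 0,"jaw": 0.1},{"tx": 0.03,"ty": 0,"tz": 0.002,"ax": 0,"ay": 0,"az": 0,"jaw": 0.1},{"tx": 0.06,"ty": 0,"tz": 0.002,"ax": 0,"ay": 0,"az": 0,"jaw": 0.1},{"tx": 0.079,"ty": 0,"tz": 0.002,"ax": 0,"ay": 0,"az": 0,"jaw": 0.1},{"tx": 0.079,"ty": 0,"tz": 0.002,"ax": 0,"ay": 0,"az": 0,"jaw": 0.1},{"tx": 0.079,"ty": 0,"tz": 0.002,"ax": 0,"ay": 0,"az": 0,"jaw": 0.1}])

```text
t: 5.5
position: [612.5, -173.6, 19.7]
eef_rot: [-3.14, 0.1, 0.002]
wrist_force: [-0.9, -0.1, -0.4]
grip_width: 50.4
gripper_force: 0.0
```

```bash
python3 avg.py
```

```text
5.9 [0.093, 0.026, 0.449, 0.052, 0.02, -0.0, 612.954, -173.718, 19.949, 50.167, 0.0, -179.9, 5.763, 0.036] sd [0.516 0.258 0.299 0.028 0.031 0.022]
```

Emit:
arm_command(commands=[{"tx": 0,"ty": 0,"tz": 0,"ax": 0,"ay": 0,"az": 0,"jaw": -1},{"tx": 0,"ty": 0,"tz": 0,"ax": 0,"ay": 0,"az": 0,"jaw": -1},{"tx": 0,"ty": 0,"tz": 0,"ax": 0,"ay": 0,"az": 0,"jaw": -1},{"tx": 0,"ty": 0,"tz": 0,"ax": 0,"ay": 0,"az": 0,"jaw": -1},{"tx": 0,"ty": 0,"tz": -0.001,"ax": 0,"ay": 0,"az": 0,"jaw": -1},{"tx": 0,"ty": 0,"tz": -0.002,"ax": 0,"ay": 0,"az": 0,"jaw": -1},{"tx": 0,"ty": 0,"tz": -0.003,"ax": 0,"ay": 0,"az": 0,"jaw": -1},{"tx": 0,"ty": 0,"tz": -0.003,"ax": 0,"ay": 0,"az": 0,"jaw": -1},{"tx": 0,"ty": 0,"tz": -0.003,"ax": 0,"ay": 0,"az": 0,"jaw": -1}])

```text
t: 7.02
position: [613.5, -173.8, 22.9]
eef_rot: [-3.14, 0.1, 0.0]
wrist_force: [-0.3, -0.4, -8.0]
grip_width: 29.9
gripper_force: 60.0
```

```bash
python3 avg.py
```

```text
7.425 [0.241, 0.029, -7.46, 0.02, 0.022, 0.018, 613.508, -173.748, 22.892, 29.695, 59.997, -134.93, 4.31, 0.004] sd [0.452 0.375 0.47  0.025 0.022 0.038]
```

The residual moment at this grip is zero to within about 1-2 mm, so this is the balance point. Next I'll lift straight up, keeping it level.

Emit:
arm_command(commands=[{"tx": 0,"ty": 0,"tz": -0.006,"ax": 0,"ay": 0,"az": 0,"jaw": -1},{"tx": 0,"ty": 0,"tz": -0.02,"ax": 0,"ay": 0,"az": 0,"jaw": -1},{"tx": 0,"ty": 0,"tz": -0.04,"ax": 0,"ay": 0,"az": 0,"jaw": -1},{"tx": 0,"ty": 0,"tz": -0.065,"ax": 0,"ay": 0,"az": 0,"jaw": -1},{"tx": 0,"ty": 0,"tz": -0.09,"ax": 0,"ay": 0,"az": 0,"jaw": -1},{"tx": 0,"ty": 0,"tz": -0.115,"ax": 0,"ay": 0,"az": 0,"jaw": -1},{"tx": 0,"ty": 0,"tz": -0.14,"ax": 0,"ay": 0,"az": 0,"jaw": -1},{"tx": 0,"ty": 0,"tz": -0.16,"ax": 0,"ay": 0,"az": 0,"jaw": -1},{"tx": 0,"ty": 0,"tz": -0.175,"ax": 0,"ay": 0,"az": 0,"jaw": -1},{"tx": 0,"ty": 0,"tz": -0.184,"ax": 0,"ay": 0,"az": 0,"jaw": -1},{"tx": 0,"ty": 0,"tz": -0.187,"ax": 0,"ay": 0,"az": 0,"jaw": -1},{"tx": 0,"ty": 0,"tz": -0.187,"ax": 0,"ay": 0,"az": 0,"jaw": -1}])

```text
t: 8.93
position: [613.3, -173.7, 209.5]
eef_rot: [-3.14, 0.1, 0.001]
wrist_force: [-0.2, 0.2, -7.5]
grip_width: 29.8
gripper_force: 60.0
```

```bash
python3 avg.py;python3 go.py 556.5 135.4 205 8.2
```

```text
9.325 [0.054, -0.005, -7.789, 0.043, 0.004, 0.003, 613.332, -173.694, 209.422, 29.543, 59.997, -179.893, 5.748, 0.068] sd [0.346 0.356 0.413 0.021 0.013 0.029]
t 9.325 pos [ 613.5 -173.8  209.7] yaw -3.66 tilt z [-3.e-04  1.e-04 -1.e+00]
shift m [-0.0766 -0.3049  0.0048] turn deg [-1.000e-02  2.000e-02 -1.186e+01]
F [-0.07 -0.12 -8.06] T [ 0.033  0.001 -0.018] grip 59.99647915363312 29.585849947916138
```

Emit:
arm_command(commands=[{"tx": -0.002,"ty": -0.006,"tz": 0,"ax": 0,"ay": 0,"az": 0,"jaw": -1},{"tx": -0.005,"ty": -0.02,"tz": 0,"ax": 0,"ay": 0,"az": -1,"jaw": -1},{"tx": -0.01,"ty": -0.04,"tz": 0,"ax": 0,"ay": 0,"az": -2,"jaw": -1},{"tx": -0.017,"ty": -0.068,"tz": 0,"ax": 0,"ay": 0,"az": -3,"jaw": -1},{"tx": -0.025,"ty": -0.1,"tz": 0,"ax": 0,"ay": 0,"az": -4,"jaw": -1},{"tx": -0.033,"ty": -0.132,"tz": 0,"ax": 0,"ay": 0,"az": -5,"jaw": -1},{"tx": -0.041,"ty": -0.164,"tz": 0,"ax": 0,"ay": 0,"az": -6,"jaw": -1},{"tx": -0.049,"ty": -0.196,"tz": 0,"ax": 0,"ay": 0,"az": -7.5,"jaw": -1},{"tx": -0.057,"ty": -0.226,"tz": 0,"ax": 0,"ay": 0,"az": -9,"jaw": -1},{"tx": -0.063,"ty": -0.252,"tz": 0,"ax": 0,"ay": 0,"az": -10,"jaw": -1},{"tx": -0.068,"ty": -0.272,"tz": 0,"ax": 0,"ay": 0,"az": -11,"jaw": -1},{"tx": -0.072,"ty": -0.287,"tz": 0,"ax": 0,"ay": 0,"az": -11.5,"jaw": -1}])

```text
t: 10.82
position: [559.5, 118.6, 210.0]
eef_rot: [3.134, 0.217, 0.0]
wrist_force: [0.3, -0.4, -8.6]
grip_width: 29.3
gripper_force: 60.0
```

```bash
python3 go.py 556.5 135.4 205 8.2
```

```text
t 10.825 pos [559.5 118.6 210. ] yaw 7.93 tilt z [ 1.e-04  0.e+00 -1.e+00]
shift m [-0.0006 -0.017   0.005 ] turn deg [ 0.   -0.01 -0.27]
F [ 0.27 -0.42 -8.55] T [ 0.042 -0.034 -0.013] grip 59.996203780174255 29.33911135683929
```

Emit:
arm_command(commands=[{"tx": 0,"ty": -0.009,"tz": 0.003,"ax": 0,"ay": 0,"az": -0.3,"jaw": -1},{"tx": -0.001,"ty": -0.015,"tz": 0.01,"ax": 0,"ay": 0,"az": -0.3,"jaw": -1},{"tx": -0.001,"ty": -0.017,"tz": 0.018,"ax": 0,"ay": 0,"az": -0.3,"jaw": -1},{"tx": -0.001,"ty": -0.017,"tz": 0.024,"ax": 0,"ay": 0,"az": -0.3,"jaw": -1},{"tx": -0.001,"ty": -0.017,"tz": 0.025,"ax": 0,"ay": 0,"az": -0.3,"jaw": -1},{"tx": -0.001,"ty": -0.017,"tz": 0.025,"ax": 0,"ay": 0,"az": -0.3,"jaw": -1}])

```text
t: 11.58
position: [556.8, 133.7, 184.9]
eef_rot: [3.134, 0.222, 0.0]
wrist_force: [0.2, -0.4, -8.2]
grip_width: 29.5
gripper_force: 60.0
```

```bash
python3 go.py 556.5 135.4 170 8.2; python3 - <<'E'
from bench import robot
import cv2,pickle,numpy as np
d={n:robot.read_camera(n) for n in("scene","top")};pickle.dump(d,open("cam2.pkl","wb"))
a=cv2.resize(d["scene"]["pixels"][120:270,270:430],None,fx=3.9,fy=3.9,interpolation=2)
cv2.imwrite("pics/c2.png",a[:,:,::-1])
E
```

```text
t 11.575 pos [556.8 133.7 184.9] yaw 8.12 tilt z [ 1.e-04 -0.e+00 -1.e+00]
shift m [-0.0001 -0.0017  0.0149] turn deg [ 0.   -0.01 -0.08]
F [ 0.17 -0.42 -8.2 ] T [ 0.032 -0.002 -0.024] grip 59.996598958969116 29.54189856770586
```

View pics/c2.png

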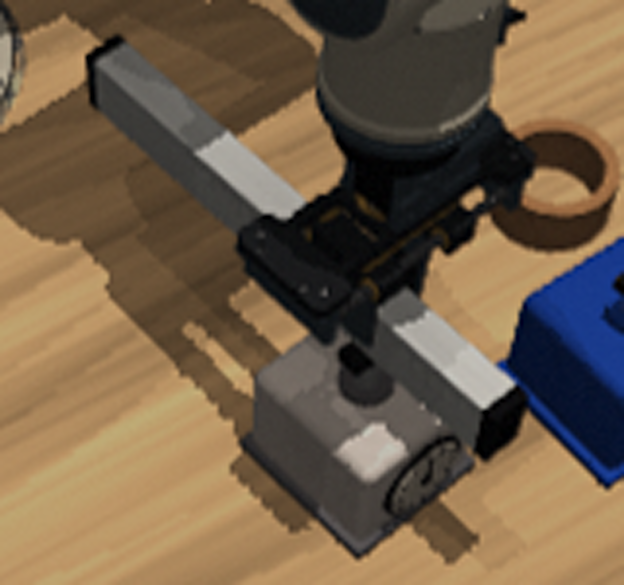

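The bar is level above the white scale and points the way the dial faces. The saddle's near corner shows at crop (352,355), below the bar. Now I'll lower it slowly.

Emit:
arm_command(commands=[{"tx": 0,"ty": -0.001,"tz": 0.003,"ax": 0,"ay": 0,"az": 0,"jaw": -1},{"tx": 0,"ty": -0.001,"tz": 0.007,"ax": 0,"ay": 0,"az": 0,"jaw": -1},{"tx": 0,"ty": -0.001,"tz": 0.01,"ax": 0,"ay": 0,"az": 0,"jaw": -1},{"tx": 0,"ty": -0.001,"tz": 0.012,"ax": 0,"ay": 0,"az": 0,"jaw": -1},{"tx": 0,"ty": -0.001,"tz": 0.014,"ax": 0,"ay": 0,"az": 0,"jaw": -1},{"tx": 0,"ty": -0.001,"tz": 0.0155,"ax": 0,"ay": 0,"az": 0,"jaw": -1},{"tx": 0,"ty": -0.001,"tz": 0.017,"ax": 0,"ay": 0,"az": 0,"jaw": -1},{"tx": 0,"ty": -0.001,"tz": 0.017,"ax": 0,"ay": 0,"az": 0,"jaw": -1},{"tx": 0,"ty": -0.001,"tz": 0.017,"ax": 0,"ay": 0,"az": 0,"jaw": -1}])

```text
t: 12.8
position: [556.5, 135.0, 168.0]
eef_rot: [-3.134, -0.223, -0.0]
wrist_force: [-1.5, -0.4, -4.6]
grip_width: 29.6
gripper_force: 60.0
```

```bash
python3 avg.py
```

```text
13.2 [-1.224, -0.106, -4.585, -0.02, 0.225, -0.003, 556.566, 134.942, 167.987, 29.68, 59.998, -44.886, -3.192, -0.001] sd [0.303 0.443 0.474 0.045 0.044 0.022]
```

Emit:
arm_command(commands=[{"tx": 0,"ty": 0,"tz": 0.001,"ax": 0,"ay": 0,"az": 0,"jaw": -1},{"tx": 0,"ty": 0,"tz": 0.002,"ax": 0,"ay": 0,"az": 0,"jaw": -1},{"tx": 0,"ty": 0,"tz": 0.003,"ax": 0,"ay": 0,"az": 0,"jaw": -1},{"tx": 0,"ty": 0,"tz": 0.003,"ax": 0,"ay": 0,"az": 0,"jaw": -1}])

```text
t: 13.7
position: [556.6, 134.9, 165.0]
eef_rot: [3.134, 0.223, 0.0]
wrist_force: [-1.4, 0.2, 0.0]
grip_width: 29.8
gripper_force: 60.0
```

```bash
python3 avg.py
```

```text
14.1 [-2.015, -0.845, 0.142, -0.082, 0.454, 0.002, 556.57, 134.94, 164.981, 29.738, 59.999, 0.0, 0.0, 0.001] sd [0.69  0.601 0.28  0.029 0.021 0.03 ]
```

Emit:
arm_command(commands=[{"tx": 0,"ty": 0,"tz": 0,"ax": 0,"ay": 0,"az": 0,"jaw": -1},{"tx": 0,"ty": 0,"tz": 0,"ax": 0,"ay": 0,"az": 0,"jaw": -1}], newtons=5)

```text
t: 14.35
position: [556.6, 135.0, 165.0]
eef_rot: [-3.134, -0.223, -0.0]
wrist_force: [-1.5, -0.4, 0.4]
grip_width: 29.9
gripper_force: 5.0
```

```bash
python3 avg.py; python3 - <<'E'
from bench import robot
import cv2
a=cv2.resize(robot.read_camera("scene")["pixels"][120:270,270:430],None,fx=3.9,fy=3.9,interpolation=2)
cv2.imwrite("pics/c3.png",a[:,:,::-1])
E
```

```text
14.75 [-1.558, 0.274, -0.318, 0.063, 0.319, 0.004, 556.609, 134.972, 164.949, 29.897, 5.0, -179.543, -12.776, -0.014] sd [0.385 0.516 0.486 0.031 0.029 0.032]
```

View pics/c3.png

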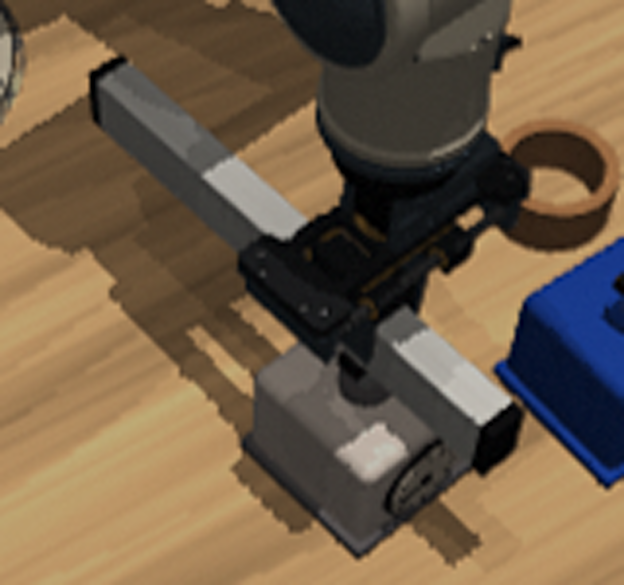

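Bar level, grip light. Opening just clear of the bar.

Emit:
arm_command(commands=[{"tx": 0,"ty": 0,"tz": 0,"ax": 0,"ay": 0,"az": 0,"jaw": -0.3},{"tx": 0,"ty": 0,"tz": 0,"ax": 0,"ay": 0,"az": 0,"jaw": -0.2},{"tx": 0,"ty": 0,"tz": 0,"ax": 0,"ay": 0,"az": 0,"jaw": -0.1}], newtons=3)

```text
t: 15.18
position: [556.6, 134.9, 164.9]
eef_rot: [-3.134, -0.223, -0.0]
wrist_force: [-0.4, -0.1, 0.0]
grip_width: 40.8
gripper_force: 0.0
```

```bash
python3 avg.py; python3 - <<'E'
from bench import robot
import cv2
a=cv2.resize(robot.read_camera("scene")["pixels"][120:270,270:430],None,fx=3.9,fy=3.9,interpolation=2)
cv2.imwrite("pics/c4.png",a[:,:,::-1])
E
```

```text
15.575 [0.06, -0.022, -0.103, 0.007, 0.003, -0.005, 556.581, 134.945, 164.932, 41.095, 0.0, -44.886, -3.193, 0.003] sd [0.38  0.285 0.363 0.019 0.024 0.027]
```

View pics/c4.png

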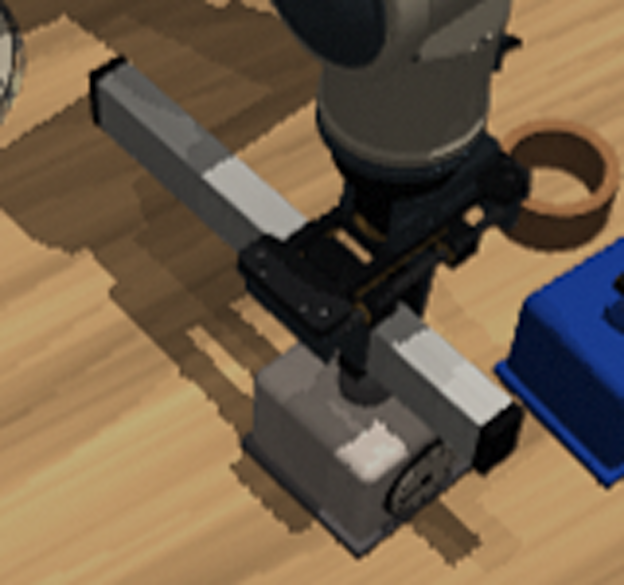

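The released bar hasn't moved: its end caps are at the same pixels (108,90) and (500,440), and the wrist force is zero. I'll open wider and retreat straight up.

Emit:
arm_command(commands=[{"tx": 0,"ty": 0,"tz": 0,"ax": 0,"ay": 0,"az": 0,"jaw": 0.2},{"tx": 0,"ty": 0,"tz": 0,"ax": 0,"ay": 0,"az": 0,"jaw": 0.4},{"tx": 0,"ty": 0,"tz": -0.01,"ax": 0,"ay": 0,"az": 0,"jaw": 0.4},{"tx": 0,"ty": 0,"tz": -0.03,"ax": 0,"ay": 0,"az": 0,"jaw": 0.4},{"tx": 0,"ty": 0,"tz": -0.06,"ax": 0,"ay": 0,"az": 0,"jaw": 0.4},{"tx": 0,"ty": 0,"tz": -0.09,"ax": 0,"ay": 0,"az": 0,"jaw": 0.4},{"tx": 0,"ty": 0,"tz": -0.12,"ax": 0,"ay": 0,"az": 0,"jaw": 0.4},{"tx": 0,"ty": 0,"tz": -0.14,"ax": 0,"ay": 0,"az": 0,"jaw": 0.4},{"tx": 0,"ty": 0,"tz": -0.14,"ax": 0,"ay": 0,"az": 0,"jaw": 0.4}])

```text
t: 16.75
position: [557.2, 135.0, 306.8]
eef_rot: [-3.133, -0.223, -0.005]
wrist_force: [0.5, 0.0, 0.0]
grip_width: 64.0
gripper_force: 0.0
```

```bash
python3 avg.py; python3 - <<'E'
from bench import robot
import cv2
a=robot.read_camera("scene")["pixels"]
cv2.imwrite("pics/c5.png",a[:,:,::-1])
E
```

```text
17.15 [-0.016, -0.133, -0.233, 0.023, 0.011, 0.016, 556.255, 134.905, 304.39, 63.813, 0.0, 134.657, 9.582, -0.104] sd [0.376 0.562 0.726 0.028 0.04  0.03 ]
```

View pics/c5.png

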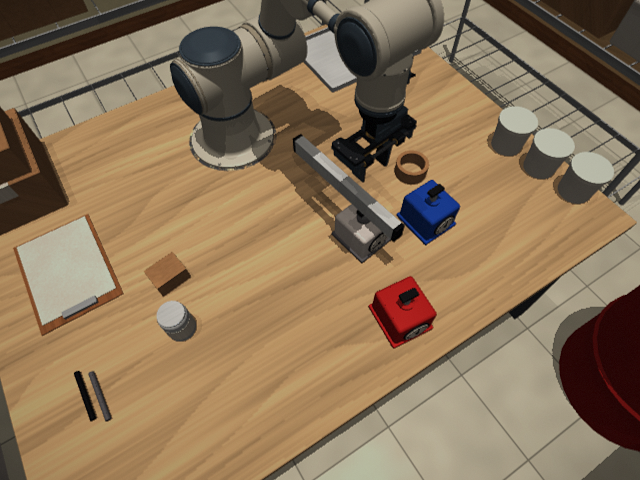

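The bar rests level on the white scale's saddle from (298,143) to (395,230). The gripper is clear, and the tape, tin and carton are where they were.

```bash
python3 -c "
from bench import robot
print(robot.close_job())"
```

```text
the job is handed in; nothing more can be done
None
```

The lever arm weighs about 0.8 kg and balances about 77 mm from its middle; it is resting level on the white scale's saddle with the gripper clear, and the job was handed in at about 17 s.

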